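Shut the tin, then hold up the heaviest tin of pie weights

ROBOT

A 7-joint arm with a two-finger parallel gripper is mounted at the origin on the work surface. World frame = base frame: x ahead of the robot, y to its left, z up, the work surface at z = 0. Lengths are in m, angles in rad, forces in N, time in s.
With the tool pointing down it reaches from about 0.4 to 0.9 m from the base axis. Payload 5.5 kg.
Tool frame: the origin (TCP) lies midway between the tips of the shut fingers; the grasp point (between the pads) lies 19 mm behind it (manip.grip_depth is the distance from the TCP to the grasp point, in m); z points along the fingers, y is the line along which they close (so a half turn about z gives the same grasp; the last joint's range is limited). The gripper opens to 92 mm and grips with 3 to 60 N. Pads are 19 mm wide; open, the fingers measure 130 mm over their backs; the gripper's body (75 mm by 190 mm) begins 47 mm behind the grasp point.
Start: joints at [1.574, 0.501, -0.427, 1.55, 0.221, 1.138, -0.21], TCP at [0.167, -0.628, 0.197] pointing down, gripper open.
Joint ranges: [-2.88, 2.88], [-0.31, 2.03], [-1.54, 1.56], [0.2, 2.42], [-1.41, 4.55], [0.19, 2.02], [-2.57, 2.57]. Speed limits (rad/s): [2.57, 2.57, 3.14, 3.14, 3.14, 3.14, 3.14].

INTERFACE

Orientations are given as a unit quaternion [x, y, z, w].
In Python, from bench import manip, effector, viewer gives the robot as it stands. Calls block until the motion is done:
- manip.move_pose(position, orientation): joint-space move of the TCP to a pose.
- manip.servo_line(position, ori=None, vel=0.15): straight line of the TCP; ori=None keeps the orientation; vel is the mean speed in m/s.
- manip.movej(angles): joint-space move.
- effector.open_jaws() and effector.close(f_grip=None): open the fingers fully, or close them until they stop; f_grip is the grip in N (None keeps the last).
- manip.sleep(seconds).
- manip.solve_ik(position, orientation): joint angles nearest the present ones, or None.
- viewer.get_image(name): name is "side" or "top"; returns the picture (384x512x3 uint8, red, green, blue); there is no depth.
- viewer.get_calibration(name): a dict with "vfov" (degrees; the focal length in pixels is half the picture's height over the tangent of half this angle, whatever the lens; pixels are square), "cx", "cy" (the principal point, pixels), "eye" and "attitude" of the camera in the world. Camera axes: x right, y down, z forward; pixel columns grow to the right and rows downward; lengths in m; the calibration is good to about 2 mm. A picture is of the moment at which its call begins. get_calibration takes no time and is no camera call.
A pose or a line that the arm cannot do raises manip.PlanningError and nothing moves.
- manip.hand_in(): hands the job in; it is judged then, once.
Readings, each from a call of its own:
- manip.current_clock(): time.
- manip.current_q(): joint angles.
- manip.current_joint_velocities(): joint speeds.
- manip.current_tau(): joint torques, N m.
- manip.current_tool_pos(): TCP position.
- manip.current_tcp_rot(): TCP orientation.
- manip.current_force(): force on the tool from outside, world axes, zero at the start.
- manip.current_wrist_torque(): the same for the moment, N m.
- manip.current_finger_gap(): finger opening in m.
- manip.current_gripper_force(): force on a finger pad.
Only numpy, scipy, OpenCV 4.12 (cv2) and the standard library are available. Lean on these libraries where they do the work, as an engineer would, in place of code of your own. Each camera call takes 0.05 s, during which the arm holds its last target. There are 200 camera calls.

TASK

Ceramic pie weights are kept in the three identical steel tins on the counter: first, before any tin is lifted, press the open hinged lid down until its catch holds it shut. Then find by lifting which tin is the heaviest, and finish holding that one up in the gripper, upright and still, over the middle of the glass pie dish with its underside at least 12 cm above the counter, ready to be used. The other two must be left standing upright on the mat; never tip a tin over, and leave the dish and everything else where it is.

Things in the scene. Friction and masses are not known exactly. Their poses are not given: they have to be found in the camera images.
- tin_a: square steel tin, 60 x 60 mm, 105 mm high with lid shut; origin under its centre, z up. Lid hinged at the top of its +x side, latch tab mid -x side. Grip the flat faces y = +30 and -30 mm, below z = 90 mm. Three alike outside; 0.2 to 0.75 kg; two within 0.11 kg, the third 0.25 kg or more heavier; this one's lid stands open
- tin_b: square steel tin, 60 x 60 mm, 105 mm high with lid shut; origin under its centre, z up. Lid hinged at the top of its +x side, latch tab mid -x side. Grip the flat faces y = +30 and -30 mm, below z = 90 mm. Three alike outside; 0.2 to 0.75 kg; two within 0.11 kg, the third 0.25 kg or more heavier; lid shut, stays shut
- tin_c: square steel tin, 60 x 60 mm, 105 mm high with lid shut; origin under its centre, z up. Lid hinged at the top of its +x side, latch tab mid -x side. Grip the flat faces y = +30 and -30 mm, below z = 90 mm. Three alike outside; 0.2 to 0.75 kg; two within 0.11 kg, the third 0.25 kg or more heavier; lid shut, stays shut
- lid (a joint): open tin's lid angle, rad: 0 shut, grows opening, 0.58 to 0.70 at the start. Hinge along the tin's y at x = 30, z = 93 mm; shut, its top is flat at z = 105 mm. A light spring holds it open; near 0.1 it meets the catch, which snaps over at about 4 N down at x = -15 mm (more nearer the hinge) and holds it at 0. Not snapped, it springs open when let go
- lid_edge (a point): the middle of the top front edge of that lid, opposite the hinge (60 mm from it)
- pie_dish: a round glass pie dish, 220 mm across the rim, 40 mm high, 170 mm across the bottom; origin under its centre
- mat: a thin grey pastry mat, 280 x 490 mm and 3 mm thick, fixed on the white-tiled counter (whose top is at height 0); the tins, spoon and brush lie on it; origin under its centre
- timer: a round white plastic kitchen timer, 68 mm across and 41 mm high, with a grey dial; origin under its centre
- blue_bowl: a blue ceramic bowl, 170 mm across the rim, 75 mm high, towards the back; origin under its centre
- whisk: a steel balloon whisk lying down, about 250 mm long and 52 mm high; origin 100 mm from the handle's end, x axis towards the wires
- spoon: a wooden spoon, 200 mm long, lying flat between tins; x axis along it
- pastry_brush: a pastry brush, 180 mm long, lying flat between tins; x axis along it
- salt_jar: a glass salt jar with a metal cap, 54 mm across, 75 mm high; origin under its centre
Things that resemble listed ones, but are neither listed nor needed, are in the scene too. Leave any green or red look-alike of the tin_a alone.

How it is judged:
By the outcome, as a careful person would: the job done as asked, in the order asked, and still so for the second after the job is handed in, while the arm keeps its last pose, push and grip.
It also fails if it takes over 72 s, if anything falls off the work surface, if the arm or the gripper's body presses on something with over 40 N, if the wrist force passes 120 N, or if a joint passes its speed limit or range.

## Working session

There is one attempt and no reset: what is moved stays moved. The work goes in short steps, each a Python script; the robot and the scene stay as the last script left them, time stands still between calls to the robot, and variables do not carry over. Pictures are saved under pics/ and viewed, at most 10 in all, crops included, and the job is handed in when it is done.

```bash
mkdir -p pics; ls
python3 - <<'E'
from bench import manip, effector, viewer
import cv2
for n in("top","side"):
    im=viewer.get_image(n); cv2.imwrite(f"pics/{n}0.png",im[:,:,::-1]); 
    c=viewer.get_calibration(n); print(n,c)
a=cv2.imread("pics/top0.png")
cv2.imwrite("pics/top0b.png",cv2.resize(a,(800,600),interpolation=cv2.INTER_CUBIC))
b=cv2.imread("pics/side0.png")
cv2.imwrite("pics/side0b.png",cv2.resize(b,(800,600),interpolation=cv2.INTER_CUBIC))
print(manip.current_clock(),manip.current_tcp_rot(),manip.current_force())
E
```

```text
pics
top {'vfov': 53.0342425487848, 'cx': 248.6712299651029, 'cy': 187.09073644615097, 'eye': array([0.29778387, 0.15938635, 1.13156026]), 'attitude': array([-0.69308897,  0.71472115, -0.0581749 ,  0.07360058])}
side {'vfov': 53.905163582716966, 'cx': 257.80911878553655, 'cy': 185.6478820567553, 'eye': array([-0.04738986,  0.88547148,  1.00073669]), 'attitude': array([-0.30395656,  0.87472796, -0.35833483,  0.11856453])}
0.1 [ 9.91573929e-01  1.29538972e-01 -9.47465104e-05 -8.87868416e-04] [ 0.09328296  0.1921531  -0.12167766]
```

View pics/top0b.png

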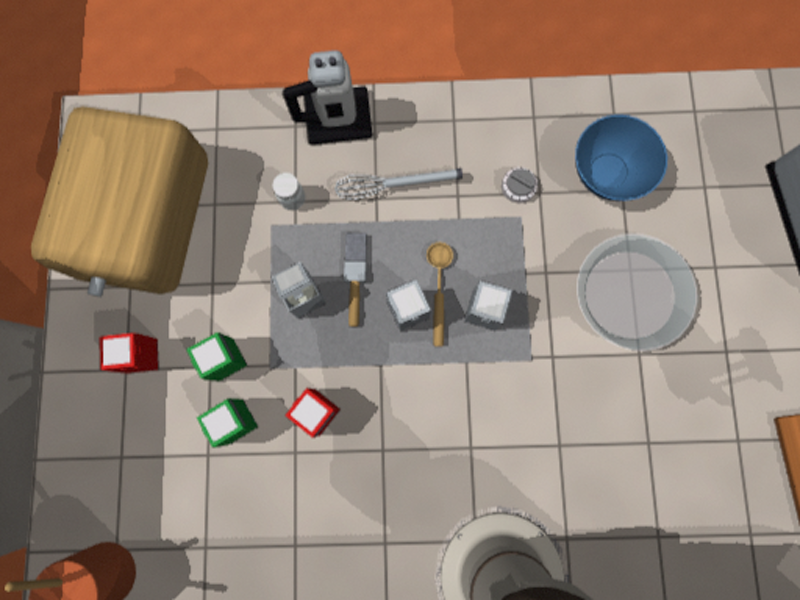

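View pics/side0b.png

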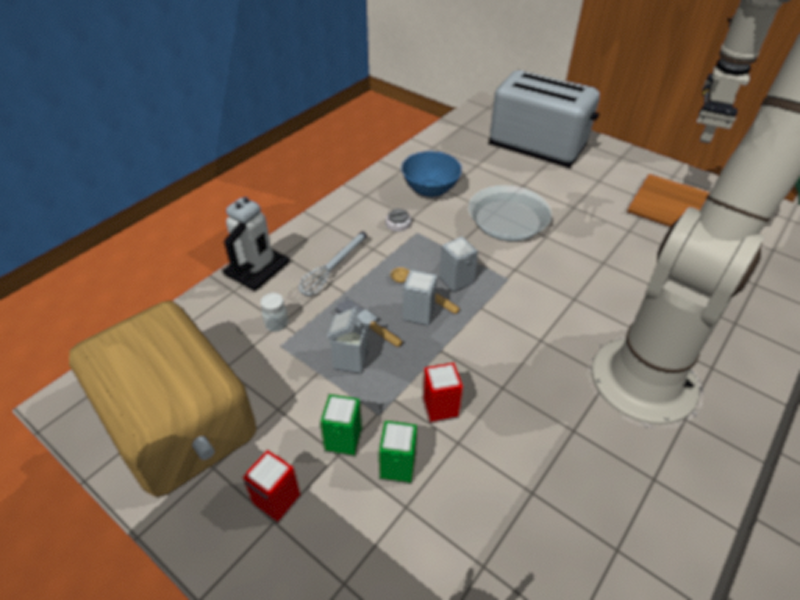

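Top view (800x600 scaling): open tin about (295,288), shut tins at (408,303) and (490,302), dish at (638,293), spoon and brush between the tins. World +x points up and +y left. The side view agrees.

```bash
cat > h.py <<'E'
import numpy as np, cv2
from scipy.spatial.transform import Rotation as R
from bench import manip, effector, viewer
def ray(n,uv):
    c=viewer.get_calibration(n); f=192/np.tan(np.radians(c["vfov"])/2)
    uv=np.atleast_2d(uv).astype(float)
    d=np.c_[(uv[:,0]-c["cx"])/f,(uv[:,1]-c["cy"])/f,np.ones(len(uv))]
    return c["eye"],R.from_quat(c["attitude"]).apply(d)
def plane(n,uv,z):
    e,d=ray(n,uv); return e+d*((z-e[2])/d[:,2])[:,None]
def proj(n,P):
    c=viewer.get_calibration(n); f=192/np.tan(np.radians(c["vfov"])/2)
    q=R.from_quat(c["attitude"]).inv().apply(np.atleast_2d(P)-c["eye"])
    return q[:,:2]/q[:,2:]*f+[c["cx"],c["cy"]]
def down(yaw): # tool z down, tool y axis along world direction yaw
    y=np.array([np.cos(yaw),np.sin(yaw),0]); z=np.array([0,0,-1.]); x=np.cross(y,z)
    return R.from_matrix(np.c_[x,y,z]).as_quat()
E
python3 - <<'E'
from h import *
a=cv2.imread("pics/top0.png");b=cv2.imread("pics/side0.png")
hsv=cv2.cvtColor(a,cv2.COLOR_BGR2HSV)
m=((hsv[...,2]>185)&(hsv[...,1]<25)).astype(np.uint8)
m[:, :170]=0; m[:140]=0;m[232:]=0;m[:,336:]=0
n,l,s,c=cv2.connectedComponentsWithStats(m)
for i in range(1,n):
    if s[i,4]<80: continue
    ys,xs=np.where(l==i); P=plane("top",np.c_[xs,ys],.108)[:,:2].astype(np.float32)
    print(s[i],c[i],cv2.minAreaRect(P*1000))
# dish: ray at rim z=.04 from approx centre
for uv in [(405,187),(371,187),(447,187),(408,151),(408,224)]: print(uv,plane("top",[uv],.04)[0].round(3))
for uv in [(174,147),(334,139),(340,230),(174,234)]: print('mat',plane("top",[uv],.003)[0].round(3))
k=cv2.INTER_CUBIC
t=cv2.resize(a[150:220,165:345],(800,311),interpolation=k)
u=cv2.resize(b[145:245,195:315],(345,288),interpolation=k)
u2=np.zeros((288,800,3),np.uint8);u2[:,:345]=u
v=cv2.resize(a[155:210,170:215],(236,288),interpolation=k);u2[:,360:596]=v
cv2.imwrite("pics/z.png",np.vstack([t,u2]))
E
```

```text
[250 180  25  24 357] [261.42857143 192.03081232] ((477.010009765625, 144.61837768554688), (55.48956298828125, 50.40378952026367), 22.3913631439209)
[305 181  22  22 311] [314.56270096 191.62057878] ((472.2156982421875, 0.8397064208984375), (49.46084976196289, 49.720619201660156), 71.24491882324219)
(405, 187) [ 0.49  -0.266  0.04 ]
(371, 187) [ 0.493 -0.17   0.04 ]
(447, 187) [ 0.486 -0.385  0.04 ]
(408, 151) [ 0.596 -0.286  0.04 ]
(408, 224) [ 0.384 -0.264  0.04 ]
mat [0.644 0.406 0.003]
mat [ 0.651 -0.083  0.003]
mat [ 0.376 -0.081  0.003]
mat [0.379 0.404 0.003]
```

View pics/z.png

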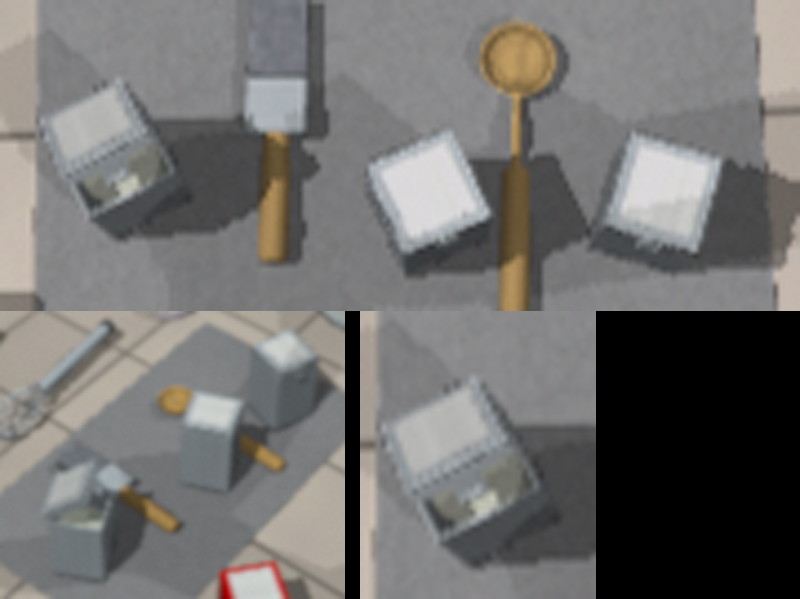

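Crop: the middle tin's top corners are about (368,178), (450,130), (491,212) and (410,257). The right tin's are (633,132), (721,160), (697,253) and (607,230). Both latch tabs face down (-x). The open tin's hinge is at upper left, with its back lid edge (40,130)–(120,80) and front rim (95,222)–(175,172).

Run:
```python
from h import *
import json
cr=lambda p:np.array(p)/4.444+[165,150]
out={}
def pose(name,front,back,zf,zb,xf,xb):
    F=plane("top",cr(front),zf)[:,:2];B=plane("top",cr(back),zb)[:,:2]
    d=(F[0]-F[1])+(B[0]-B[1])     # +y direction (left in image)
    f,b=F.mean(0),B.mean(0); a=(b-f)
    yaw=np.arctan2(-d[0],d[1]); ax=np.array([np.cos(yaw),np.sin(yaw)])
    c=((f-xf*ax)+(b-xb*ax))/2
    print(name,c.round(4),np.degrees([yaw,np.arctan2(a[1],a[0])]).round(1),np.linalg.norm(d)/2,np.linalg.norm(a))
    out[name]=[*c,yaw]
pose("a",[(95,222),(175,172)],[(40,130),(120,80)],.096,.1056,-.03,.037)
pose("b",[(410,257),(491,212)],[(368,178),(450,130)],.108,.108,-.03,.03)
pose("c",[(607,230),(697,253)],[(633,132),(721,160)],.108,.108,-.03,.03)
json.dump(out,open("tins.json","w"))
for k,(x,y,w) in out.items():
    for s in(np.pi/2,-np.pi/2):
        q=manip.solve_ik([x,y,.25],down(w+s)); print(k,s,None if q is None else np.round(q,2))
q=manip.solve_ik([.49,-.277,.25],down(0));print(q)
b=cv2.imread("pics/side0.png")
for k,(x,y,w) in out.items():
    for z in (.003,.096):
        cs=np.array([[x+np.cos(w)*i*.03-np.sin(w)*j*.03,y+np.sin(w)*i*.03+np.cos(w)*j*.03,z] for i,j in((1,1),(1,-1),(-1,-1),(-1,1))])
        cv2.polylines(b,[proj("side",cs).round().astype(int)],True,(0,0,255) if z<.01 else(0,255,255),1)
cv2.imwrite("pics/chk.png",cv2.resize(b[130:250,190:320],(780,600),interpolation=cv2.INTER_NEAREST)[:, :])
```

```text
a [0.5039 0.3401] [31.  29.6] 0.05779861844139723 0.06560206293991715
b [0.4722 0.1444] [28.2 25. ] 0.057171694739092054 0.05552856967647938
c [0.4679 0.0026] [-18.3 -17.7] 0.055436798991479234 0.060913088369383264
a 1.5707963267948966 [ 0.2   0.69 -1.3   1.59  0.68  1.39  0.95]
a -1.5707963267948966 [-0.15  0.42 -0.65  1.6   0.26  1.22 -1.88]
b 1.5707963267948966 [ 0.7   0.38 -1.29  1.85  0.39  1.2   1.35]
b -1.5707963267948966 [ 0.23  0.18 -0.65  1.87  0.12  1.13 -1.54]
c 1.5707963267948966 [ 1.05  0.29 -1.28  1.91  0.3   1.17  0.91]
c -1.5707963267948966 [ 1.02  0.26 -1.23  1.91  0.27  1.16 -2.2 ]
[ 1.19693954  0.40424723 -0.94001073  1.70155168  0.34592419  1.21336417
  0.17198891]
```

View pics/chk.png

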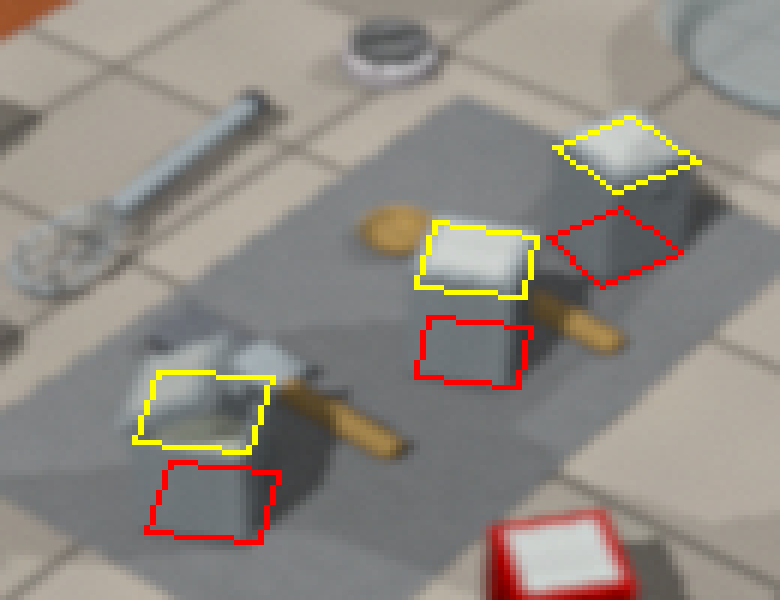

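The side overlay matches all three tins within a few mm, so I'm pressing the lid now.

Run:
```python
from h import *
import json
x,y,w=json.load(open("tins.json"))["a"]
ax=np.array([np.cos(w),np.sin(w)]); p=np.array([x,y])+.003*ax
effector.close(10)
t=manip.current_tool_pos(); manip.servo_line([t[0],t[1],.33],vel=.3)
manip.move_pose([*p,.26],down(w+np.pi/2))
manip.servo_line([*p,.155],vel=.15); manip.sleep(.2)
f0=manip.current_force(); print(manip.current_clock(),f0.round(2),manip.current_tool_pos().round(4))
z=.155; L=[]
while z>.100:
    z-=.004 if z>.122 else .0015
    manip.servo_line([*p,z],vel=.06)
    f=manip.current_force()-f0; L.append((round(z,4),round(manip.current_tool_pos()[2],4),*f.round(1)))
    if f[2]>18: break
for l in L: print(*l)
manip.servo_line([*p,.2],vel=.2); print(manip.current_clock(),manip.current_q().round(2))
effector.open_jaws()
t=viewer.get_image("top")[:,:,::-1];s=viewer.get_image("side")[:,:,::-1]
r=lambda i:cv2.resize(i,(400,400),interpolation=cv2.INTER_CUBIC)
cv2.imwrite("pics/pr.png",np.hstack([r(t[140:230,160:250]),r(s[160:250,190:280])]))
```

```text
6.7583 [-0.79 -0.32 -0.1 ] [0.5069 0.3422 0.1561]
0.151 0.1508 0.6 0.9 -0.1
0.147 0.1466 0.4 0.6 -0.0
0.143 0.1426 0.4 1.6 1.3
0.139 0.1387 0.7 1.0 0.5
0.135 0.1347 0.5 0.5 0.5
0.131 0.1307 1.4 0.5 1.4
0.127 0.1267 0.5 1.2 -0.3
0.123 0.1226 0.7 -0.5 0.4
0.119 0.1187 1.1 0.7 0.1
0.1175 0.1174 1.0 0.1 0.0
0.116 0.1159 1.3 0.5 0.4
0.1145 0.1144 0.7 0.9 0.5
0.113 0.1129 0.8 0.3 1.2
0.1115 0.1114 1.5 0.7 0.0
0.11 0.1099 0.7 0.5 0.2
0.1085 0.1084 0.6 -0.2 0.4
0.107 0.1069 1.4 0.6 0.1
0.1055 0.1054 0.7 1.4 0.6
0.104 0.1039 0.6 -0.1 0.9
0.1025 0.1024 0.6 0.6 0.2
0.101 0.1009 0.8 -0.4 0.0
0.0995 0.0994 1.0 0.1 0.1
12.9083 [ 0.18  0.74 -1.25  1.64  0.72  1.31  0.92]
```

View pics/pr.png

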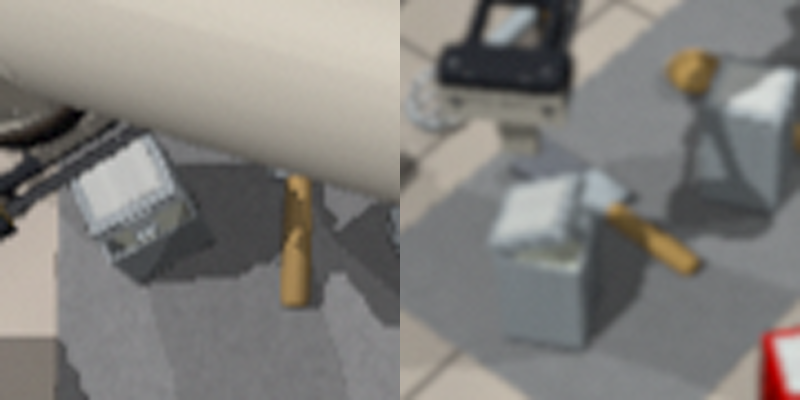

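The lid is still ajar and no contact force was felt, so I'm checking the finger gap and where the TCP projects.

Run:
```python
from h import *
import json
print("gap",manip.current_finger_gap(),manip.current_tool_pos(),R.from_quat(manip.current_tcp_rot()).as_matrix().round(2).tolist())
x,y,w=json.load(open("tins.json"))["a"]; print(down(w+np.pi/2),manip.current_tcp_rot())
effector.close(10);print("gap",manip.current_finger_gap())
im=viewer.get_image("side")[:,:,::-1].copy()
for P,c in (([*manip.current_tool_pos()],(0,0,255)),([x,y,.108],(0,255,255))):
    u=proj("side",P)[0];print(u); im[int(u[1]),int(u[0])]=c
tp=viewer.get_image("top")[:,:,::-1]
cv2.imwrite("pics/q.png",np.hstack([cv2.resize(i,(400,480),interpolation=cv2.INTER_CUBIC) for i in (im[120:240,180:280],tp[130:226,155:235])]))
```

```text
gap 0.09197099052606363 [0.50647684 0.34166402 0.19998986] [[-0.86, -0.52, -0.0], [-0.52, 0.86, 0.0], [0.0, 0.0, -1.0]]
[-0.26759611  0.96353117  0.          0.        ] [-2.67590519e-01  9.63532726e-01  4.76472347e-06 -1.02390632e-05]
gap 0.00037249177298819144
[220.7591116  188.56050202]
[223.4704673  209.14591884]
```

View pics/q.png

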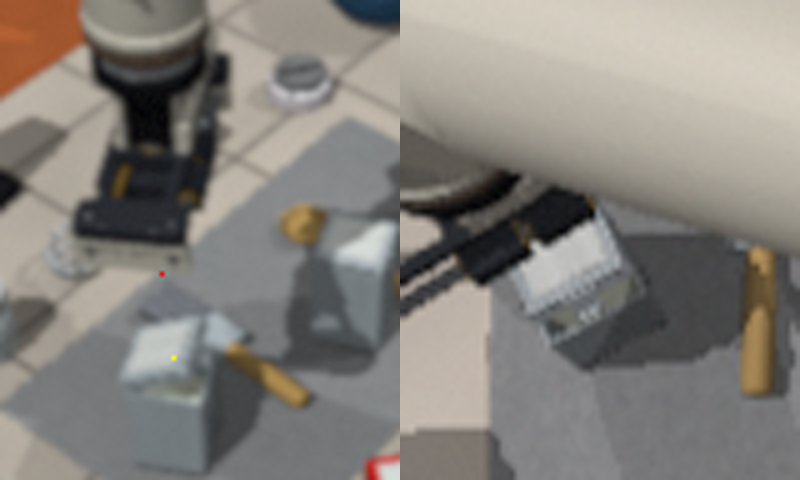

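Run:
```python
from h import *
import json
x,y,w=json.load(open("tins.json"))["a"]
M=R.from_quat(manip.current_tcp_rot()).as_matrix();t=manip.current_tool_pos()
B=lambda i,j,z:t+M@[i*.0375,j*.095,-z]
T=lambda i,j,z:np.array([x,y,0])+[np.cos(w)*i-np.sin(w)*j,np.sin(w)*i+np.cos(w)*j,z]
out=[]
for n,(u0,v0) in(("side",(170,110)),("top",(140,120))):
    im=viewer.get_image(n)[:,:,::-1]
    k=5; im=cv2.resize(im[v0:v0+110,u0:u0+78],None,fx=k,fy=k,interpolation=cv2.INTER_CUBIC)
    f=lambda P:((proj(n,P)-[u0,v0]+.5)*k).round().astype(int)
    for z,c in((.066,(0,0,255)),):
        cv2.polylines(im,[f([B(*ij,z) for ij in((1,1),(1,-1),(-1,-1),(-1,1))])],True,c,1)
    cv2.circle(im,tuple(map(int,f(t)[0])),3,(255,0,255),-1)
    for z,c in((.003,(255,255,0)),(.096,(0,255,255))):
        cv2.polylines(im,[f([T(i*.03,j*.03,z) for i,j in((1,1),(1,-1),(-1,-1),(-1,1))])],True,c,1)
    for th,c in((.64,(0,255,0)),(.1,(0,140,255))):
        cs,sn=np.cos(th),np.sin(th)
        q=[T(.03-l*cs+.012*sn,j*.03,.096+l*sn+.012*cs) for l,j in((0,1),(0,-1),(.06,-1),(.06,1))]
        cv2.polylines(im,[f(q)],True,c,1)
    out.append(im)
cv2.imwrite("pics/d.png",np.hstack(out)); print(out[0].shape)
```

```text
(550, 390, 3)
```

View pics/d.png

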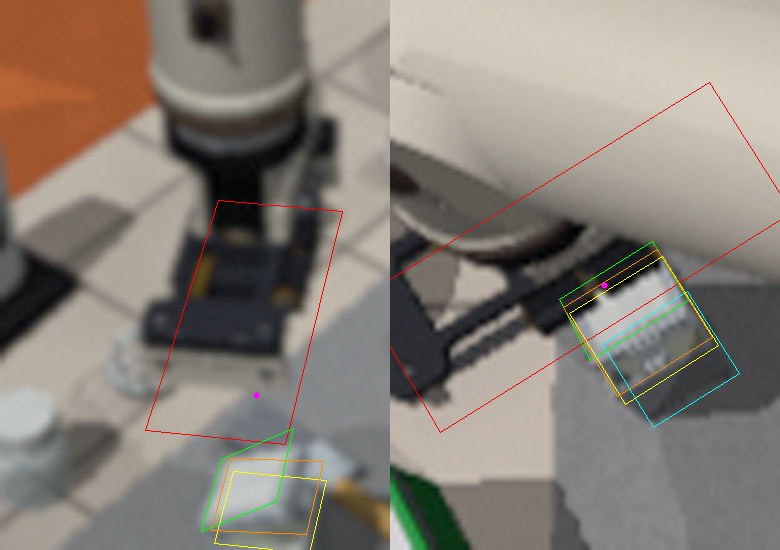

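The overlay shows the lid still open at about 0.6 rad with the tin unmoved. The fingertips appear roughly 30 mm higher than the reported TCP (side px (216,194) against a predicted (217,203)), which would explain the lack of contact. I'll go lower under a force guard.

Run:
```python
from h import *
import json
print(manip.grip_depth)
x,y,w=json.load(open("tins.json"))["a"]
ax=np.array([np.cos(w),np.sin(w)]); p=np.array([x,y])+.003*ax
manip.servo_line([*p,.12],vel=.2);manip.sleep(.2)
f0=np.mean([manip.current_force() for _ in range(5)],0);print(f0)
z=.12;L=[]
while z>.05:
    z-=.003
    manip.servo_line([*p,z],vel=.06)
    f=manip.current_force()-f0;L.append((round(z,4),round(manip.current_tool_pos()[2],4),*f.round(1)))
    if np.linalg.norm(f)>10:break
for l in L:print(*l)
print(manip.current_clock())
r=lambda i:cv2.resize(i,(400,500),interpolation=cv2.INTER_CUBIC)
s=viewer.get_image("side")[:,:,::-1];t=viewer.get_image("top")[:,:,::-1]
cv2.imwrite("pics/e.png",np.hstack([r(s[140:240,180:260]),r(t[130:230,160:240])]))
```

```text
0.0188
[ 0.47692113 -0.12222085  0.59977086]
0.117 0.1171 0.3 0.9 -0.8
0.114 0.1137 -0.5 0.8 -0.0
0.111 0.1107 -0.6 0.2 -0.6
0.108 0.1077 -0.8 0.1 -1.3
0.105 0.1047 -0.9 0.4 -1.4
0.102 0.1018 -0.3 0.2 0.2
0.099 0.0988 -0.3 1.0 -0.6
0.096 0.0958 -1.5 0.6 -1.4
0.093 0.0928 -0.2 -0.1 -0.4
0.09 0.0898 -0.5 0.0 -0.5
0.087 0.0868 -0.0 0.9 0.6
0.084 0.0838 -0.6 0.2 0.1
0.081 0.081 -0.6 -0.2 -0.4
0.078 0.0789 -1.1 -1.5 7.1
0.075 0.0786 -5.1 -6.5 24.0
20.6
```

View pics/e.png

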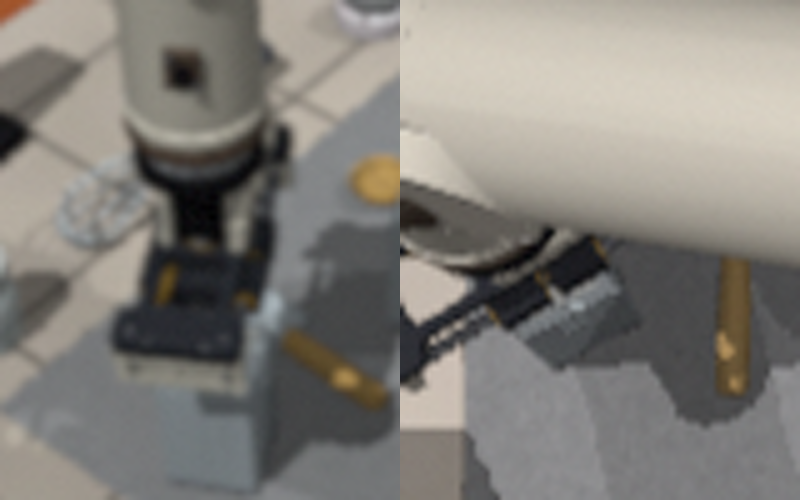

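Run:
```python
from h import *
t=manip.current_tool_pos();manip.servo_line([t[0],t[1],.23],vel=.25)
x,y,w=__import__("json").load(open("tins.json"))["b"]
effector.open_jaws()
manip.move_pose([x,y,.25],down(w+np.pi/2))
print(manip.current_clock())
r=lambda i:cv2.resize(i,(400,500),interpolation=cv2.INTER_CUBIC)
s=viewer.get_image("side")[:,:,::-1];t=viewer.get_image("top")[:,:,::-1]
cv2.imwrite("pics/full.png",np.hstack([s,t]))
cv2.imwrite("pics/f.png",np.hstack([r(s[130:250,190:286]),r(t[140:240,170:250])]))
```

```text
23.75
```

View pics/f.png

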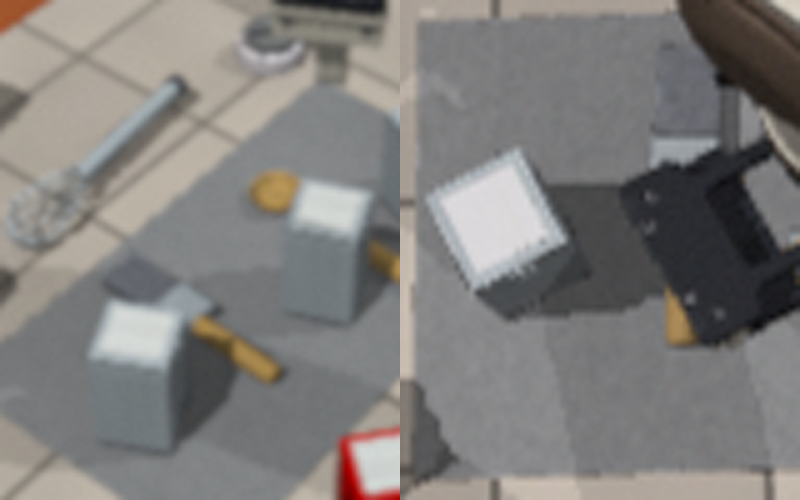

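The lid is shut in both views (side crop (140,325), top crop (500,215)). The true tips sit about 29 mm short of the reported TCP, so I'll allow for that when gripping. First weighing is tin b.

```bash
cat >> h.py <<'E'
import json
OFF=.029
def grab(k,zt=.059):
    x,y,w=json.load(open("tins.json"))[k]; o=down(w+np.pi/2)
    t=manip.current_tool_pos()
    if np.hypot(t[0]-x,t[1]-y)>.005 or t[2]<.1: manip.move_pose([x,y,.2],o)
    manip.servo_line([x,y,.11],vel=.3)
    manip.sleep(.1); f0=manip.current_force()
    for z in (.085,.065,.05,.04,zt-OFF):
        manip.servo_line([x,y,z],vel=.12)
        f=manip.current_force()-f0
        if np.linalg.norm(f)>6: print("contact",z,f); return False
    effector.close(40); print(k,"gap",manip.current_finger_gap(),manip.current_gripper_force())
    return True
def lift(k,h=.05):
    F=lambda:np.mean([(manip.sleep(.04),manip.current_force())[1] for _ in range(10)],0)
    x,y,z=manip.current_tool_pos()
    manip.servo_line([x,y,z+h],vel=.12); manip.sleep(.25); f=F()
    print(k,"F",f.round(2),"gap",manip.current_finger_gap(),"t",manip.current_clock()); return f
def putdown():
    x,y,z=manip.current_tool_pos()
    manip.servo_line([x,y,.0305+.008],vel=.1); manip.servo_line([x,y,.0305],vel=.03)
    effector.open_jaws(); manip.servo_line([x,y,.12],vel=.25); print("t",manip.current_clock())
E
python3 - <<'E'
from h import *
print("F0",np.mean([(manip.sleep(.03),manip.current_force())[1] for _ in range(8)],0).round(2))
d=json.load(open("tins.json"))
P=plane("top",np.array([(428,200),(520,148),(570,240),(478,290)])/5+[170,140],.108)[:,:2]
v=(P[0]-P[1])+(P[3]-P[2]); print(P.mean(0),np.degrees(np.arctan2(-v[0],v[1])),d["a"])
d["a"]=[*P.mean(0),np.arctan2(-v[0],v[1])]; json.dump(d,open("tins.json","w"))
if grab("b"): lift("b")
r=lambda i:cv2.resize(i,(400,500),interpolation=cv2.INTER_CUBIC)
s=viewer.get_image("side")[:,:,::-1];t=viewer.get_image("top")[:,:,::-1]
cv2.imwrite("pics/g.png",np.hstack([r(s[130:250,220:316]),r(t[140:240,220:300])]))
E
```

```text
F0 [-0.03 -0.02  0.06]
[0.49846434 0.12159844] 27.51778404822914 [0.5039117470778032, 0.3401154671552473, 0.5417945720084347]
b gap 0.06110979961273251 38.794620470143855
b F [-0.01  0.15 -3.54] gap 0.06138245117122499 t 28.1167
```

View pics/g.png

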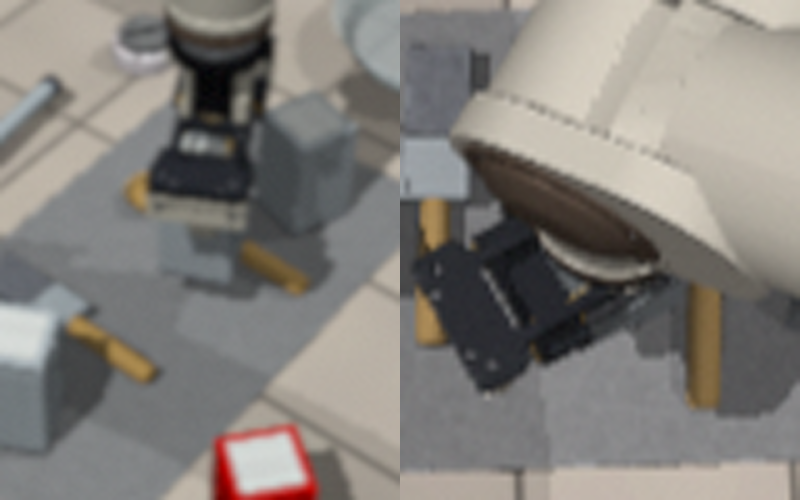

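The picture shows tin b lifted level in the gripper (side crop (200,250)). It weighs 3.5 N (0.36 kg), which is one of the light pair. I'll put it down, correct tin a's pose (my crop offset was wrong), and weigh c.

Run:
```python
from h import *
putdown()
d=json.load(open("tins.json"))
P=plane("top",np.array([(28,200),(120,148),(170,240),(78,290)])/5+[170,140],.108)[:,:2]
v=(P[0]-P[1])+(P[3]-P[2]); yaw=np.arctan2(-v[0],v[1]);print(P.mean(0),np.degrees(yaw))
d["a"]=[*P.mean(0),yaw]; json.dump(d,open("tins.json","w"))
if grab("c"):
    f=lift("c")
    # dish centre from rim ellipse extremes, cross-check by colour is weak for glass; print candidates
    if f[2]>-5.2: putdown()
    else: print("c heaviest, still held")
```

```text
t 30.4083
[0.50570394 0.33903552] 27.929241608660334
c gap 0.05972311153942006 39.94162201881409
c F [-0.4  -0.12 -5.77] gap 0.05960095599067441 t 34.95
c heaviest, still held
```

c reads 5.8 N against b's 3.5 N, so it must be the heaviest: the light pair differ by at most 1.1 N. Carrying it to the dish.

Run:
```python
from h import *
print("dish side px",proj("side",[.49,-.2775,.04]),"expected ~[327 137]")
x,y,z=manip.current_tool_pos()
print(np.mean([(manip.sleep(.04),manip.current_force())[1] for _ in range(8)],0).round(2))
manip.servo_line([x,y,.205],vel=.12)
try: manip.servo_line([.49,-.2775,.205],vel=.12)
except manip.PlanningError as e:
    print(e); o=manip.current_tcp_rot()
    for a in (20,40,60,90,-20,-40):
        q=(R.from_euler("z",a,degrees=True)*R.from_quat(o)).as_quat()
        try: manip.servo_line([.49,-.2775,.205],q,vel=.12); print(a); break
        except manip.PlanningError: pass
manip.sleep(.6)
print(manip.current_tool_pos(),manip.current_finger_gap(),manip.current_force().round(2),manip.current_clock(),R.from_quat(manip.current_tcp_rot()).as_matrix()[:,2].round(3))
s=viewer.get_image("side")[:,:,::-1];t=viewer.get_image("top")[:,:,::-1]
cv2.imwrite("pics/end_s.png",s);cv2.imwrite("pics/end_t.png",t)
# a, b still standing: compare patches with the start/earlier pictures
f=cv2.imread("pics/full.png")
for n,i,j,(u,v,w_,h_) in(("a side",s,f[:,:512],(205,195,35,50)),("b side",s,f[:,:512],(258,172,25,35)),("a top",t,f[:,512:],(174,165,38,40)),("b top",t,cv2.imread("pics/top0.png"),(248,180,28,28))):
    print(n,np.median(cv2.absdiff(np.ascontiguousarray(i[v:v+h_,u:u+w_]),np.ascontiguousarray(j[v:v+h_,u:u+w_]))))
```

```text
dish side px [[326.5779971  132.90909906]] expected ~[327 137]
[-0.13 -0.11 -6.13]
[ 0.48999518 -0.27751899  0.20499924] 0.05968911799545506 [ 0.89  0.13 -5.16] 39.575 [ 0.  0. -1.]
a side 2.0
b side 2.0
a top 2.0
b top 16.0
```

Run:
```python
from h import *
print(manip.hand_in(),manip.current_clock())
```

```text
the job is handed in; nothing more can be done
the job is handed in; nothing more can be done
```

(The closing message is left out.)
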